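# Power up the lathe from its console

### The job

Power up the lathe from its control console, pressing with the fingertips, in this order: tip the white mains rocker fully on by pressing down its striped end, then tip the blue extraction-fan rocker fully on the same way, then push the green start button all the way in and let it spring back. Leave the red stop button alone, and do not shift, lift or tip the brass bushing, the drill chuck or the blue tool holder.

Things in the scene. Friction and masses are not known exactly. Their poses are not given: they have to be found in the camera images.
- console: Grey console fixed on the bench, level aluminium top 60 mm above its origin, 360 mm along its y; it reaches 80 mm to -x (robot side) and 110 mm to +x of the origin, which lies on the bench under the row of switches. Four modules (white and blue rockers, green and red buttons) stand on top at y = -127.5, -42.5, 42.5, 127.5 mm, x = 0, in any order. Turned up to 0.4 rad about z.
- mains (a joint): White mains rocker, angle in rad: 0 = fully off (the striped end stands up), 0.4 = fully on (the striped end is down, against its stop). It starts off or within 0.12 rad of it, turns stiffly (about 0.08 N m, so 3.5 N at the stripe) and stays where it is left.
- mains_mark (a point): Press point of the white mains rocker: middle of the black stripe on its top face, at its far (console +x) end, 24 mm from the axle. Paddle 64 (x) x 42 (y) x 8 mm; level axle along console y at mid-length, 30 mm above the console's top; base 70 x 50 x 16 mm. Off: the point is 42.6 mm above the console's top, the face sloping 0.2 rad up to +x; it sinks 9.5 mm to fully on.
- fan (a joint): Blue extraction-fan rocker, angle in rad: 0 = fully off (the striped end stands up), 0.4 = fully on (the striped end is down, against its stop). It starts off or within 0.12 rad of it, turns stiffly (about 0.08 N m, so 3.5 N at the stripe) and stays where it is left.
- fan_mark (a point): Press point of the blue extraction-fan rocker: middle of the white stripe on its top face, at its far (console +x) end, 24 mm from the axle. The rocker has the same size, heights and behaviour as the white one.
- start (a joint): Green start button, m pressed in, straight down: 0 = out, 0.006 = fully in. Spring return; 1.5 N starts it moving and 5 N takes it fully in.
- start_top (a point): Centre of the green start button's flat top, 34 mm in diameter, 36 mm above the console's top when out; it stands on a black square base 60 x 60 x 16 mm.
- stop (a joint): Red stop button, m pressed in: 0 = out, 0.006 = fully in. Spring return. Not to be pressed.
- stop_top (a point): Centre of the top of the red mushroom stop button, 40 mm in diameter, 40 mm above the console's top, on a yellow square base 60 x 60 x 16 mm. To be left alone.
- bushing: Loose turned brass bushing, stepped, 38 mm in diameter at the foot and 26 mm above, 38 mm high, origin at the centre of its underside, z up. It stands on the console's top behind the switches (82 mm to +x of their line). Not to be disturbed.
- chuck: Loose steel drill chuck standing upright, 42 mm in diameter, 56 mm high, origin at the centre of its underside, z up. It stands on the console's top behind the switches (82 mm to +x of their line). Not to be disturbed.
- toolholder: Loose blue lathe tool holder with a dark steel tool bit along its side, about 90 x 52 x 57 mm, origin at the centre of its underside, z up. It stands on the bench before the console, on the robot's side. Not to be disturbed.

How it is judged (in metres and radians):
On the way, in this order (a step that is already met when the one before it is completed fails the run):
1. the white mains rocker is tipped on (value of joint mains above 0.33 rad), for 0.1 s.
2. then the blue fan rocker is tipped on, with the white one still on (value of joint each of fan, mains above 0.33 rad), for 0.1 s.
3. then the green start button is pushed in, with both rockers on (all of step 2 and value of joint start above 0.0045 m), for 0.05 s.
At the end, for the whole second after the job is handed in: Both rockers on (above 0.33 of 0.4 rad); the green button, pushed in 4.5 mm or more after them, is out again (within 1.5 mm); the red button is out; bushing, chuck and tool holder at rest, upright within 0.15 rad and within 15 mm of where they began (all of step 2 and value of joint each of start, stop below 0.0015 m and distance of each of bushing, chuck, toolholder from where it was at the start of the episode below 0.015 m and angle between each of bushing, chuck, toolholder's own z axis and vertical below 0.15 rad and linear speed of each of bushing, chuck, toolholder below 0.02 m/s); the robot touches nothing.
It fails at once if the blue fan rocker is tipped past its middle while the white mains rocker is off (value of joint fan above 0.2 rad and value of joint mains below 0.2 rad).
It fails at once if the green start button is pressed (over 3 mm) before both rockers are on (value of joint start above 0.003 m and value of joint any of fan, mains below 0.2 rad).
It fails at once if the red stop button is pressed (over 2 mm) (value of joint stop above 0.002 m).
It fails at once if the brass bushing, the drill chuck or the tool holder is shifted or lifted by more than 15 mm, or tipped (distance of any of bushing, chuck, toolholder from where it was at the start of the episode above 0.015 m or angle between any of bushing, chuck, toolholder's own z axis and vertical above 0.3 rad).
It also fails if it takes over 42 s, if anything falls off the work surface, if the arm or the gripper's body presses on something with over 40 N, if the wrist force passes 120 N, or if a joint passes its speed limit or range.

### The arm

A 7-joint arm with a two-finger parallel gripper is mounted at the origin on the work surface. World frame = base frame: x ahead of the robot, y to its left, z up, the work surface at z = 0. Lengths are in mm, angles in rad, forces in N, time in s.
With the tool pointing down it reaches from about 400 to 875 mm from the base axis. Payload 4.4 kg.
Tool frame: the origin (TCP) lies at the very end of the fingers, on their centre line; the grasp point (between the pads) lies 19 mm behind it; z points along the fingers, y is the direction in which the jaws open and shut (so a half turn about z gives the same grasp; the last joint's range is limited). The gripper opens to 85 mm and grips with 20 to 120 N. Pads are 22 mm wide; open, the fingers measure 114 mm over their backs; the gripper's body (76 mm by 85 mm) begins 54 mm behind the grasp point. The pads swing forward as they close: fully open they stand 13 mm farther back than shut.
Start: joints at [-1.345, 0.628, 0.038, 1.517, -0.027, 0.996, -0.02], TCP at [186.965, 622.545, 231.313] pointing down, gripper open.
Joint ranges: [-3.06, 3.06], [-0.37, 2.12], [-1.25, 1.32], [0.18, 2.47], [-1.1, 4.24], [0.23, 1.98], [-2.94, 2.94]. Speed limits (rad/s): [2.57, 2.57, 3.14, 3.14, 3.14, 3.14, 3.14].

### API

Orientations are given as [roll, pitch, yaw] about the fixed x, y, z axes, in that order (R = Rz(yaw) Ry(pitch) Rx(roll)).
In Python, from cell import ctrl gives the robot as it stands.
- The arm moves only by the shell command python3 -m crank 'ROWS' [OPENING]. ROWS is JSON, a list that holds one entry, the list of rows, each a list of 6 numbers: the shift along the tool's x, y, z in units of 30 mm (1.0 is 30 mm), then the turn, a rotation vector about the tool's x, y, z in units of 6 degrees (1.0 is 6 degrees). In form: [[[tx, ty, tz, rx, ry, rz], ...]]. A call has 1 to 12 rows; each row shifts and turns the pose as measured when the row begins, along the tool's axes as they then stand; what a row does not reach is not made up. A row lasts 1/12 s, in which the tool goes at most 41.7 mm and 7.16 degrees, less where a joint would pass 70% of its speed; a pose out of reach is approached as far as the arm can. A call is refused whole if a number of a shift passes 1 or a number of a turn 1, either way. A call with a gripper value outside its range is refused whole. OPENING is the gripper command: -1 is fully open, 1 is shut, values between are in proportion, set as the call begins (- or left out, the last holds). The fingers move at their own pace and stop on an object; the grip force is fixed at half the most. Time passes only in rows, so rows that do not move let the fingers close. It gives the time, the measured TCP pose, the force and the opening at its end, in the units of the state.
- ctrl.read_state(): the state, without advancing time (a new reading comes with each control period).
- ctrl.get_image(name): name is "scene" or "top" or "wrist"; returns a dict with "color" (400x640x3 uint8, red, green, blue), "depth" (400x640 float32, mm along the optical axis (not along the pixel's ray), 0 where there is no reading), "camera_matrix" (3x3 intrinsics, pixels), "R" (3x3) and "t" (3): a world point X has camera coordinates R X + t. Camera axes: x right, y down, z forward; pixel columns grow to the right and rows downward; lengths in mm; the calibration is good to about 2 mm. A picture is of the moment at which its call begins.
- ctrl.finish_job(): hands the job in, once; it reports no verdict.
Trained networks look in a picture, given as the dict that the camera call returned (one of the last four; its "shot" number tells which), for a name from the list of things; names that differ only in an ending like _2 or _b are one class to them, and where a whole thing is asked for, a point or a joint stands for the part that bears it (a point fixed in the world has none). Each returns a list of dicts, best first, with "conf" (0 to 1); they miss things now and then, are a little off and sometimes report something else, mostly with a low value. They report only what shows in the picture. A call takes as long as a camera call.
- ctrl.search_frame(query, picture): "extent" ([centre column, centre row, width, height] in pixels, round what is visible of it).
The state is a dict: "clock": time; "qpos": joint angles; "qd": joint speeds; "tau": joint torques, N m; "eef_pos": TCP position; "tool_rot": TCP orientation; "force": force on the tool from outside, world axes, zero at the start; "torque": the same for the moment, N m; "width": finger opening in mm.
Only numpy, scipy, OpenCV 4.12 (cv2) and the standard library are available. Lean on these libraries where they do the work, as an engineer would, in place of code of your own. Each camera call takes 0.05 s, during which the arm holds its last target. There are 200 camera calls.

## Working session

There is one attempt and no reset: what is moved stays moved. The work goes in short steps, Python scripts to look and compute and a shell command to move; the robot and the scene stay as the last step left them, time stands still between calls to the robot, and variables do not carry over. Pictures are saved under pics/ and viewed, about 8 in all and at most 12, crops included, and the job is handed in when it is done.

```bash
ls; mkdir -p pics
cat > h.py <<'E'
import numpy as np, cv2
from cell import ctrl
def px2w(im,u,v,r=2,z=None):
    K=im["camera_matrix"];R=np.array(im["R"]);t=np.array(im["t"])
    u0,v0=int(round(u)),int(round(v))
    ray=np.linalg.solve(K,[u,v,1.])
    if z is None:
        d=im["depth"][max(0,v0-r):v0+r+1,max(0,u0-r):u0+r+1];d=d[d>0]
        return R.T@(ray*np.median(d)-t)
    c=-R.T@t; w=R.T@ray
    return c+w*(z-c[2])/w[2]
E
python3 - <<'E'
from h import *
s=ctrl.read_state();print(s)
for n in("scene","top"):
    im=ctrl.get_image(n)
    cv2.imwrite(f"pics/{n}1.png",im["color"][:,:,::-1])
    for q in("console","mains","mains_mark","fan","fan_mark","start_top","stop_top","bushing","chuck","toolholder"):
        r=ctrl.search_frame(q,im)[:2]
        for a in r:
            e=a["extent"];print(n,q,round(a["conf"],2),np.round(e),px2w(im,e[0],e[1]).round())
E
```

```text
pics
{'clock': 0.0, 'qpos': array([-1.34479359,  0.62933662,  0.03847426,  1.51836599, -0.02702074,
        0.99628281, -0.01997595]), 'qd': array([ 0.00131303, -0.00104991, -0.00043789, -0.00130163,  0.00041761,
       -0.00019216,  0.00032048]), 'tau': array([ 1.01855103e-04, -5.63404763e+01,  1.22643247e+00, -1.93430686e+01,
        1.11112290e-02,  1.05211115e-02,  4.31373294e-06]), 'eef_pos': array([186.79825079, 621.93570636, 230.39647163]), 'tool_rot': array([-3.13971893e+00,  2.56876630e-05,  2.84977661e+00]), 'force': array([-0.72876763, -0.49901038, -0.0237029 ]), 'torque': array([-0.01690798, -0.02102191,  0.01697885]), 'width': 85.6298716417388}
scene console 0.8 [291. 216. 130. 168.] [602.  23.  77.]
scene mains 0.92 [292. 171.  38.  18.] [558. -58.  98.]
scene mains_mark 0.74 [294. 170.  32.  22.] [554. -59.  99.]
scene fan 0.9 [308. 244.  36.  28.] [606. 105.  99.]
scene fan_mark 0.8 [310. 246.  39.  22.] [604. 109.  99.]
scene fan_mark 0.26 [356. 146.  39.  26.] [386. -87.  44.]
scene start_top 0.74 [293. 174.  34.  17.] [559. -51.  98.]
scene start_top 0.71 [289. 143
[... 298 characters left out ...]
 [550. -62.  98.]
top mains_mark 0.69 [439. 206.  24.  25.] [ 527. -142.   96.]
top mains_mark 0.61 [389. 193.  32.  41.] [551. -60.  98.]
top fan 0.95 [296. 168.  32.  40.] [600.  97.  99.]
top fan 0.46 [391. 193.  32.  40.] [552. -64.  98.]
top fan_mark 0.75 [293. 169.  28.  38.] [600. 101.  98.]
top fan_mark 0.72 [340. 179.  21.  26.] [578.  21. 101.]
top start_top 0.73 [442. 204.  18.  23.] [ 530. -148.   97.]
top stop_top 0.69 [338. 179.  21.  26.] [579.  23. 100.]
top bushing 0.7 [349. 137.  20.  24.] [653.   3.  98.]
top chuck 0.9 [448. 163.  29.  26.] [ 599. -162.  103.]
top chuck 0.57 [365. 183. 217. 154.] [579. -24.  61.]
top toolholder 0.7 [420. 304.  40.  51.] [ 366. -110.   46.]
```

Run:
```python
import cv2
a=cv2.imread("pics/top1.png")[90:340,230:510]
cv2.imwrite("pics/top1c.png",cv2.resize(a,(784,600),interpolation=cv2.INTER_CUBIC)[:600])
```

```text
(no output)
```

View pics/top1c.png

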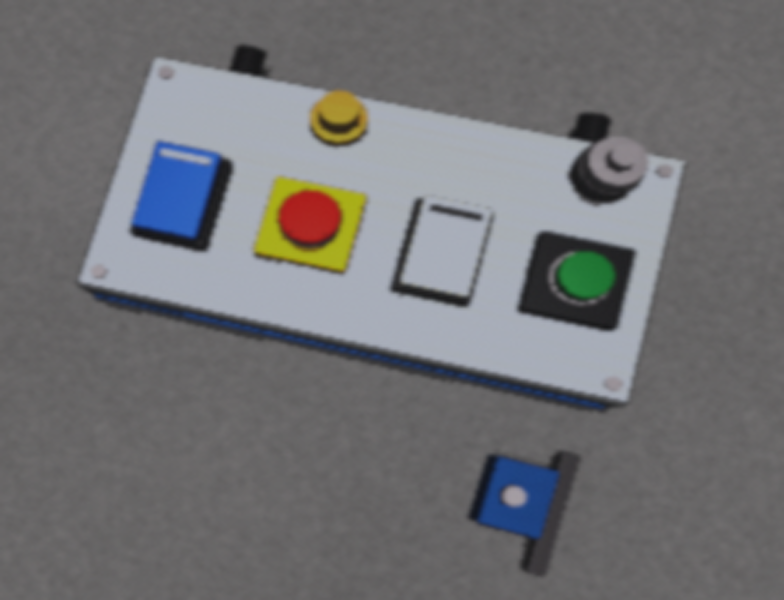

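The crop shows, from left to right: blue rocker (185,190), red button (310,215), white rocker (445,250) and green button (585,275). The bushing and chuck stand behind them, and the tool holder in front at (520,500). Next I fit the console pose.

```bash
cat >> h.py <<'E'
MODS=dict(fan=(24,127.5,102.6),stop=(0,42.5,100),mains=(24,-42.5,102.6),start=(0,-127.5,96))
def rel(p,s=None):
    "delta in tool axes, units of 30 mm"
    from scipy.spatial.transform import Rotation as Ro
    s=s or ctrl.read_state()
    return Ro.from_euler("xyz",s["tool_rot"]).as_matrix().T@(np.array(p)-s["eef_pos"])/30
E
python3 - <<'E'
from h import *
im=ctrl.get_image("top")
P=[(155,58),(683,160),(630,402),(80,283)];L=np.array([(110,180),(110,-180),(-80,-180),(-80,180)],float)
W=np.array([px2w(im,230+x/2.8,90+y/2.4,z=60) for x,y in P])
a=[px2w(im,230+310/2.8,90+217/2.4,z=100),px2w(im,230+587/2.8,90+275/2.4,z=96),px2w(im,230+455/2.8,90+212/2.4,z=100),px2w(im,230+187/2.8,90+156/2.4,z=100)]
W=np.vstack([W[:,:2],[q[:2] for q in a]])
L=np.vstack([L,[(0,42.5),(0,-127.5),(24,-42.5),(24,127.5)]])
H=np.mean(L,0),np.mean(W,0);C=(L-H[0]).T@(W-H[1])
yaw=np.arctan2(C[0,1]-C[1,0],C[0,0]+C[1,1]);c,s=np.cos(yaw),np.sin(yaw);R=np.array([[c,-s],[s,c]]);t=H[1]-R@H[0]
print("yaw",yaw,"t",t);print((W-(L@R.T+t)).round(1))
for k,(x,y,z) in MODS.items():
    p=[*(R@[x,y]+t),z]; print(k,np.round(p,1),"rel",rel(p).round(2))
E
```

```text
yaw -0.2742488622520644 t [564.91650197 -21.7350503 ]
[[-4.  -2.6]
 [-1.7  4.7]
 [ 3.8  1.3]
 [ 2.5 -4.7]
 [-0.7  0.3]
 [-0.5  0.5]
 [-0.1  1.2]
 [ 0.8 -0.6]]
fan [622.5  94.5 102.6] rel [-18.97 -12.68   4.29]
stop [576.4  19.2 100. ] rel [-18.22 -15.53   4.38]
mains [576.5 -69.1 102.6] rel [-19.07 -18.35   4.29]
start [ 530.4 -144.5   96. ] rel [-18.32 -21.19   4.51]
```

```bash
python3 -m crank '[[[-0.95,-0.9,0,0,0,0],[-0.95,-0.9,0,0,0,0],[-0.95,-0.9,0,0,0,0],[-0.95,-0.9,0,0,0,0],[-0.95,-0.9,0,0,0,0],[-0.95,-0.9,0,0,0,0],[-0.95,-0.9,0,0,0,0],[-0.95,-0.9,0,0,0,0],[-0.95,-0.9,0,0,0,0],[-0.95,-0.9,0,0,0,0]]]' 1; python3 -c "
from h import *
print(rel([576.5,-69.1,102.6]),ctrl.read_state()['clock'])"
```

```text
clock: 1.98
eef_pos: [384.0, 280.6, 228.3]
tool_rot: [3.131, -0.005, 2.871]
force: [0.2, 0.2, -0.9]
width: -0.0
[-9.32263407 -9.5546441   4.04528189] 1.9833
```

```bash
python3 -m crank '[[[-0.93,-0.95,0.1,0,0,0],[-0.93,-0.95,0.1,0,0,0],[-0.93,-0.95,0.1,0,0,0],[-0.93,-0.95,0.1,0,0,0],[-0.93,-0.95,0.1,0,0,0],[-0.93,-0.95,0.1,0,0,0],[-0.93,-0.95,0.1,0,0,0],[-0.93,-0.95,0.1,0,0,0],[-0.93,-0.95,0.1,0,0,0],[-0.6,-0.6,0.1,0,0,0],[0,0,0,0,0,0]]]'; python3 -c "
from h import *
print(rel([576.5,-69.1,102.6]),ctrl.read_state()['clock'])
im=ctrl.get_image('wrist');cv2.imwrite('pics/w1.png',im['color'][:,:,::-1])
for q in('mains','mains_mark','fan','start_top','stop_top'):
  for a in ctrl.search_frame(q,im)[:2]:
    e=a['extent'];print(q,round(a['conf'],2),np.round(e),px2w(im,e[0],e[1]).round(1))
"
```

```text
clock: 2.9
eef_pos: [580.7, -81.8, 196.3]
tool_rot: [3.13, 0.008, 2.86]
force: [0.2, -0.5, 0.3]
width: -0.3
[0.27877492 0.33208114 3.12421606] 2.9
mains 0.74 [334. 159.  60.  89.] [553.4 -60.6  98.4]
mains_mark 0.56 [333. 160.  56.  84.] [554.1 -61.4  98.6]
fan 0.74 [559. 159.  72.  86.] [600.4  99.8  97.9]
start_top 0.76 [224. 160.  50.  46.] [ 531.7 -138.8   96.5]
stop_top 0.57 [448. 162.  60.  51.] [578.5  19.  100.3]
stop_top 0.53 [223. 161.  48.  45.] [ 531.9 -139.8   96.5]
```

View pics/w1.png

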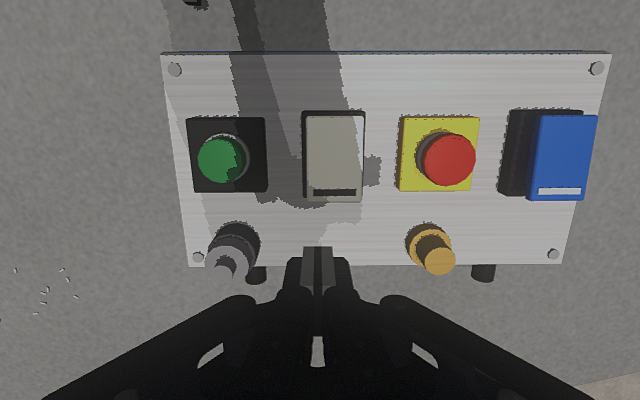

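The wrist view shows the white stripe marker at (335,192), the fan stripe at (559,190), green at (222,159) and red at (450,160).

```bash
python3 -c "
from h import *
im=ctrl.get_image('wrist')
for n,u,v,z in(('mains',335,192,102),('fan',559,190,102),('start',222,159,96),('stop',450,160,100)):
  print(n,px2w(im,u,v).round(1),px2w(im,u,v,z=z).round(1),'rel',rel(px2w(im,u,v,z=z)).round(2))
"
```

```text
mains [574.8 -56.1 100. ] [574.3 -56.1 102. ] rel [0.29 0.43 3.17]
fan [619.9 109.1  99.3] [618.7 107.3 102. ] rel [0.33 6.08 3.26]
start [ 528.7 -130.3   96.3] [ 528.7 -130.4   96. ] rel [ 1.1  -2.36  3.33]
stop [574.2  31.8  99.8] [574.1  31.7 100. ] rel [1.08 3.25 3.28]
```

```bash
python3 -c "
from h import *
im=ctrl.get_image('wrist');cv2.imwrite('pics/w2.png',im['color'][:,:,::-1])
s=ctrl.read_state();print(s['eef_pos'],s['tool_rot'],abs(s['qd']).max())
hsv=cv2.cvtColor(im['color'],cv2.COLOR_RGB2HSV)
for n,lo,hi,z in(('start',(50,120,40),(75,255,255),96),('stop',(0,150,80),(8,255,255),100),('fan',(105,150,80),(125,255,255),98)):
  m=cv2.inRange(hsv,lo,hi);k,l,st,ce=cv2.connectedComponentsWithStats(m);i=1+st[1:,4].argmax()
  x,y,w,h=st[i,:4];u,v=x+w/2-.5,y+h/2-.5
  print(n,(u,v),st[i],px2w(im,u,v,z=z).round(1))
"
```

```text
[578.53194204 -72.63870492 197.07107683] [3.12584391 0.00521431 2.87019308] 0.006192013325780955
start (np.float64(208.5), np.float64(166.5)) [ 187  145   44   44 1436] [ 531.4 -142.3   96. ]
stop (np.float64(436.0), np.float64(167.5)) [ 411  143   51   50 1952] [577.1  20.6 100. ]
fan (np.float64(548.5), np.float64(166.5)) [ 516  125   66   84 4211] [599.8 103.2  98. ]
```

View pics/w2.png

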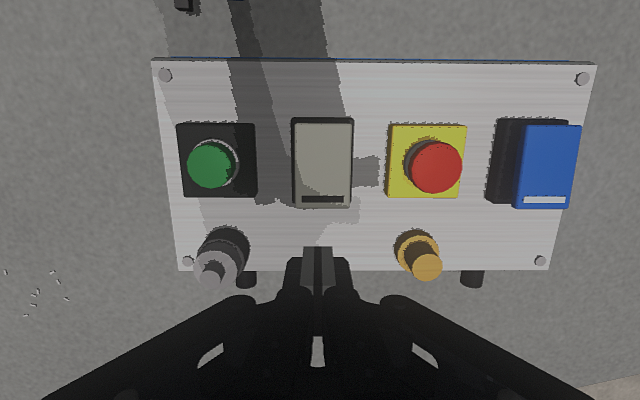

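The picture now agrees with the fit to about 2 mm, with the mains stripe at (322,199). Descending.

```bash
python3 -m crank '[[[0.05,0.1,0.6,0.1,0,0],[0.05,0.05,0.6,0.1,0,0],[0,0,0.6,0,0,0],[0,0,0.4,0,0,0],[0,0,0,0,0,0],[0,0,0,0,0,0]]]'; python3 -c "
from h import *
s=ctrl.read_state();print(s['eef_pos'],s['tool_rot'],s['force'],rel([576.5,-69.1,102.6])*30)
im=ctrl.get_image('wrist');cv2.imwrite('pics/w3.png',im['color'][:,:,::-1])
print(px2w(im,0,0,z=102))
"
```

```text
clock: 3.8
eef_pos: [578.4, -60.6, 131.9]
tool_rot: [-3.138, 0.01, 2.88]
force: [0.3, -0.4, 0.9]
width: 0.1
[578.37880454 -60.56727927 131.93712639] [-3.13830895  0.01019823  2.88003483] [ 0.28615629 -0.43154834  0.89545098] [-0.09233455 -8.63195126 29.36809674]
[ 426.34415434 -171.61702265  102.        ]
```

View pics/w3.png

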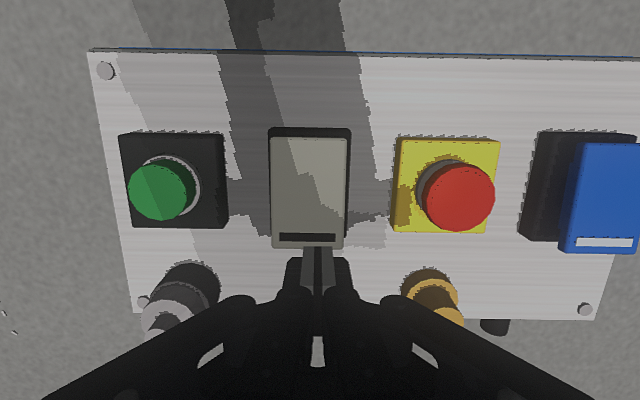

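The mains stripe is at (307,238), slightly left of the finger line at column 318.

```bash
python3 -c "
from h import *
im=ctrl.get_image('wrist')
p=px2w(im,307,238,z=102);print(p,px2w(im,307,238),rel(p)*30,ctrl.read_state()['eef_pos'])
"; python3 -m crank '[[[0,-0.15,0.3,0,0,0],[0,-0.1,0.2,0,0,0],[0,0,0,0,0,0],[0,0,0,0,0,0]]]'; python3 -c "
from h import *
print(rel([576.5,-69.1,102.6])*30)"
```

```text
[577.48401672 -66.66324821 102.        ] [577.8917758  -66.81077409 101.03078279] [ 2.68632234e-02 -5.88854069e+00  3.05172106e+01] [578.72942687 -60.80441564 132.4975214 ]
clock: 4.23
eef_pos: [578.5, -69.4, 118.9]
tool_rot: [-3.139, 0.016, 2.879]
force: [0.1, 0.1, -0.8]
width: 0.2
[ 2.3086482  -0.17747315 16.22629799]
```

```bash
python3 -m crank '[[[0,0,0.3,0,0,0],[0,0,0.2,0,0,0],[0,0,0.2,0,0,0],[0,0,0.2,0,0,0]]]'; python3 -m crank '[[[0,0,0.2,0,0,0],[0,0,0.2,0,0,0]]]';python3 -m crank '[[[0,0,0.2,0,0,0],[0,0,0.2,0,0,0]]]'
```

```text
clock: 4.57
eef_pos: [582.3, -70.9, 92.7]
tool_rot: [-3.14, 0.024, 2.878]
force: [-11.8, 2.1, 63.1]
width: 0.0
clock: 4.73
eef_pos: [582.4, -70.9, 92.5]
tool_rot: [3.142, 0.024, 2.877]
force: [-18.4, 1.9, 65.2]
width: -0.2
clock: 4.9
eef_pos: [582.4, -70.9, 92.8]
tool_rot: [3.14, 0.026, 2.876]
force: [-13.5, 2.4, 50.6]
width: 0.1
```

```bash
python3 -m crank '[[[0,0,-0.7,0,0,0],[0,0,-0.7,0,0,0],[0,0,-0.5,0,0,0],[0,0,0,0,0,0],[0,0,0,0,0,0]]]';  python3 -c "
from h import *
print(rel([622,96,102.6]))
im=ctrl.get_image('wrist');cv2.imwrite('pics/w4.png',im['color'][:,:,::-1])"
```

```text
clock: 5.32
eef_pos: [580.7, -70.2, 154.2]
tool_rot: [3.139, 0.028, 2.876]
force: [0.1, -0.1, -0.7]
width: 0.1
[0.17118536 5.70091881 1.73124188]
```

View pics/w4.png

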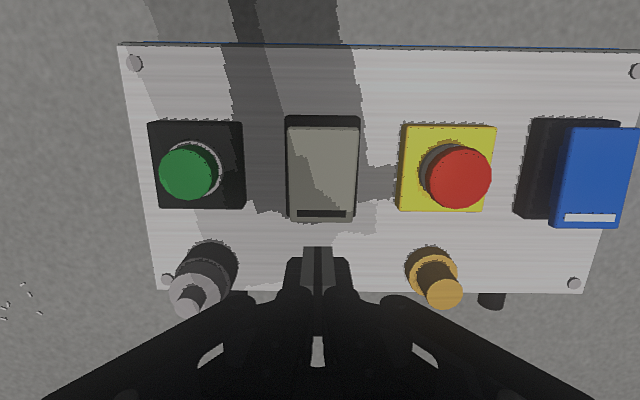

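The mains stripe is now at (322,214). I'll check the tilt from depth.

```bash
cat >> h.py <<'E'
def tilt(im,a,b):
    p,q=px2w(im,*a),px2w(im,*b); d=q-p
    print("near",p.round(1),"far",q.round(1),"slope up to far",round(np.arctan2(d[2],np.hypot(d[0],d[1])),3))
E
python3 -c "
from h import *
im=ctrl.get_image('wrist')
tilt(im,(323,137),(322,204));tilt(im,(602,140),(592,208))"
python3 -m crank '[[[0.02,0.8,0.1,0,0,0],[0.03,0.95,0.1,0,0,0],[0.03,0.95,0.1,0,0,0],[0.03,0.95,0.1,0,0,0],[0.03,0.95,0.1,0,0,0],[0.02,0.6,0,0,0,0],[0,0,0,0,0,0],[0,0,0,0,0,0]]]'; python3 -c "
from h import *
print(rel([622,96,102.6]),rel([622,96,102.6])*30)
im=ctrl.get_image('wrist');cv2.imwrite('pics/w5.png',im['color'][:,:,::-1])"
```

```text
near [530.6 -53.4 103.8] far [572.8 -65.1  94.9] slope up to far -0.2
near [577.2 107.6  95.8] far [618.3  98.8  99.6] slope up to far 0.091
clock: 6.08
eef_pos: [612.3, 84.3, 123.8]
tool_rot: [-3.135, 0.009, 2.871]
force: [0.2, -1.0, -0.2]
width: 0.0
[-0.20099942  0.46747537  0.70378708] [-6.02998253 14.0242612  21.11361238]
```

View pics/w5.png

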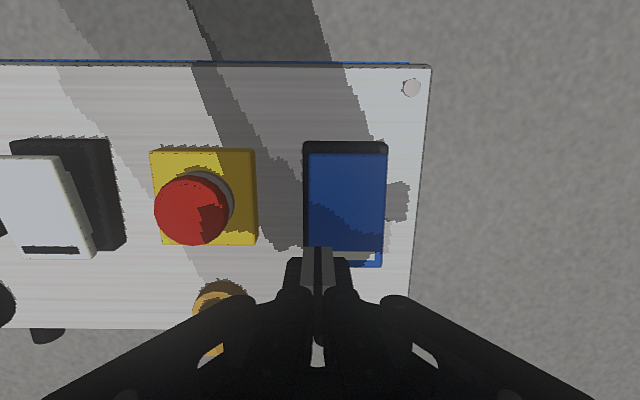

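The mains slope is −0.2, so it is fully on. The fan stripe centre is at about (345,256), to the right of the fingers and a little beyond them.

```bash
python3 -m crank '[[[-0.2,0.4,0,0,0,0],[-0.02,0.05,0,0,0,0],[0,0,0,0,0,0]]]'; python3 -c "
from h import *
im=ctrl.get_image('wrist')
print(rel([622,96,102.6])*30, ctrl.read_state()['force'])
hsv=cv2.cvtColor(im['color'],cv2.COLOR_RGB2HSV)
m=cv2.inRange(hsv,(105,120,60),(125,255,255));k,l,st,ce=cv2.connectedComponentsWithStats(m);i=1+st[1:,4].argmax();print(st[i])
x,y,w,h=st[i,:4]; p=px2w(im,x+w/2,y+5,r=1);print(p,rel(p)*30)
"
```

```text
clock: 6.38
eef_pos: [620.4, 89.9, 121.8]
tool_rot: [-3.13, 0.005, 2.865]
force: [0.0, -0.1, -0.7]
width: 0.0
[ 0.16482522  6.63297665 19.15206733] [-0.18143063 -0.48130232 -0.36972981]
[ 293  142   81  117 8257]
[572.87819512 111.25620333  95.47360857] [51.62398488  7.97770393 25.98108661]
```

```bash
python3 -m crank '[[[0,0.2,0.1,0,0,0],[0,0.05,0.2,0,0,0],[0,0,0.2,0,0,0],[0,0,0.2,0,0,0]]]'; python3 -m crank '[[[0,0,0.2,0,0,0],[0,0,0.2,0,0,0]]]'
```

```text
clock: 6.77
eef_pos: [622.6, 93.2, 100.5]
tool_rot: [-3.129, 0.008, 2.86]
force: [-0.1, -0.5, 4.6]
width: -0.3
clock: 6.93
eef_pos: [624.9, 92.8, 93.1]
tool_rot: [-3.132, 0.012, 2.859]
force: [-22.1, -0.0, 78.3]
width: 0.4
```

```bash
python3 -m crank '[[[0,0,0.2,0,0,0],[0,0,0.2,0,0,0]]]'
```

```text
clock: 7.1
eef_pos: [624.8, 92.7, 93.6]
tool_rot: [-3.134, 0.012, 2.858]
force: [-13.1, -0.1, 44.2]
width: -0.0
```

Fan at its stop. I'll retreat and check the tilt.

```bash
python3 -m crank '[[[0,0,-0.7,0,0,0],[0,0,-0.7,0,0,0],[0,0,-0.6,0,0,0],[0,0,0,0,0,0],[0,0,0,0,0,0]]]';  python3 -c "
from h import *
im=ctrl.get_image('wrist');cv2.imwrite('pics/w6.png',im['color'][:,:,::-1])
tilt(im,(325,150),(325,200)); print(rel([530.9,-143.4,96]))"
```

```text
clock: 7.52
eef_pos: [623.5, 92.4, 158.2]
tool_rot: [-3.135, 0.013, 2.858]
force: [-0.5, -0.1, -0.2]
width: -0.1
near [581.2 108.8 102.7] far [613.5  99.7  96. ] slope up to far -0.196
[ 0.79361409 -8.39868411  2.12010403]
```

View pics/w6.png

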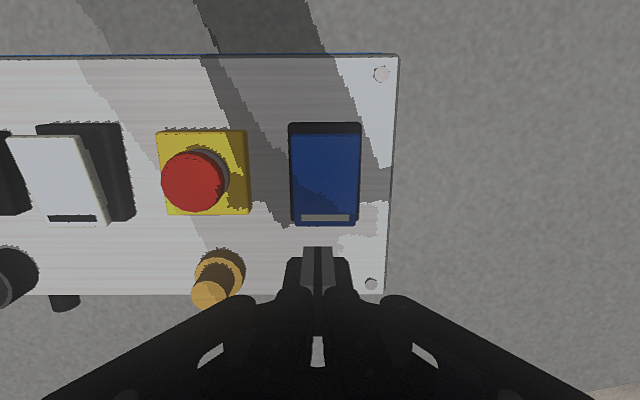

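Both rockers are on, with the fan slope at −0.196 and its stripe at (325,217). Next I move over to the green button.

```bash
python3 -m crank '[[[0.1,-0.9,0,0,0,0],[0.1,-0.95,0,0,0,0],[0.1,-0.95,0,0,0,0],[0.1,-0.95,0,0,0,0],[0.1,-0.95,0,0,0,0],[0.1,-0.95,0,0,0,0],[0.1,-0.95,0.1,0,0,0],[0.1,-0.7,0.1,0,0,0],[0,-0.3,0,0,0,0],[0,0,0,0,0,0],[0,0,0,0,0,0]]]';  python3 -c "
from h import *
im=ctrl.get_image('wrist');cv2.imwrite('pics/w7.png',im['color'][:,:,::-1])
print(rel([530.9,-143.4,96])*30)
hsv=cv2.cvtColor(im['color'],cv2.COLOR_RGB2HSV)
m=cv2.inRange(hsv,(50,120,40),(75,255,255));k,l,st,ce=cv2.connectedComponentsWithStats(m);i=1+st[1:,4].argmax()
x,y,w,h=st[i,:4];p=px2w(im,x+w/2-.5,y+h/2-.5,z=96);print(st[i],p,rel(p)*30)"
```

```text
clock: 8.48
eef_pos: [525.9, -124.6, 137.4]
tool_rot: [-3.133, -0.01, 2.863]
force: [1.4, 0.2, 0.8]
width: 0.2
[-10.16943612 -16.73425842  41.56077153]
[ 269  220   51   49 1223] [ 530.51907064 -141.4262229    96.        ] [ -9.26106747 -14.94101795  41.55314209]
```

View pics/w7.png

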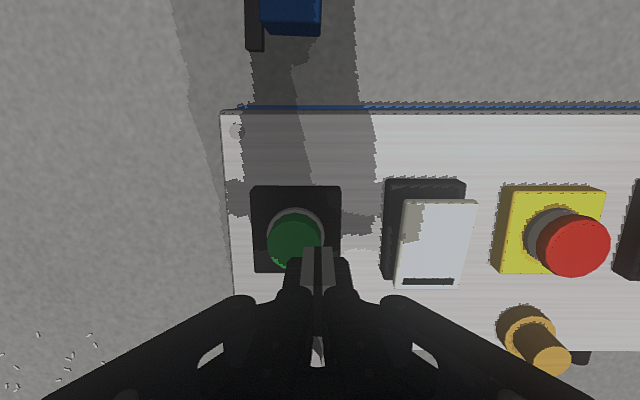

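Green is centred at (294,243). I need about −10 mm in tool x and −16 mm in y.

```bash
python3 -m crank '[[[-0.3,-0.5,0.3,0,0,0],[-0.05,-0.15,0.2,0,0,0],[0,0,0,0,0,0],[0,0,0,0,0,0]]]';  python3 -c "
from h import *
print(rel([530.7,-142.5,96])*30)"
```

```text
clock: 8.87
eef_pos: [534.1, -138.7, 121.5]
tool_rot: [-3.137, -0.009, 2.873]
force: [-0.5, -0.0, -0.4]
width: 0.1
[ 2.06426425 -4.50510137 25.56176293]
```

```bash
python3 -m crank '[[[0.05,-0.14,0.2,0,0,0],[0,0,0.2,0,0,0],[0,0,0.2,0,0,0],[0,0,0.1,0,0,0]]]'; python3 -m crank '[[[0,0,0.2,0,0,0],[0,0,0.2,0,0,0]]]'
```

```text
clock: 9.2
eef_pos: [532.3, -138.3, 99.8]
tool_rot: [-3.139, -0.008, 2.879]
force: [-1.1, 0.3, -0.9]
width: 0.2
clock: 9.37
eef_pos: [533.0, -138.0, 88.7]
tool_rot: [-3.14, -0.006, 2.879]
force: [-15.0, 3.5, 79.9]
width: 0.1
```

```bash
python3 -m crank '[[[0,0,0.15,0,0,0],[0,0,0.15,0,0,0]]]'; python3 -m crank '[[[0,0,-0.7,0,0,0],[0,0,-0.8,0,0,0],[0,0,-0.8,0,0,0],[0,0,-0.6,0,0,0],[0,0,0,0,0,0],[0,0,0,0,0,0],[0,0,0,0,0,0]]]';  python3 -c "
from h import *
im=ctrl.get_image('wrist');cv2.imwrite('pics/w8.png',im['color'][:,:,::-1])
hsv=cv2.cvtColor(im['color'],cv2.COLOR_RGB2HSV)
m=cv2.inRange(hsv,(50,120,40),(75,255,255));k,l,st,ce=cv2.connectedComponentsWithStats(m);i=1+st[1:,4].argmax()
x,y,w,h=st[i,:4];print('green top',px2w(im,x+w/2,y+h/2))
t=ctrl.get_image('top')
for q in('bushing','chuck','toolholder','mains','fan'):
  for a in ctrl.search_frame(q,t)[:1]:
    e=a['extent'];print(q,np.round(e))"
```

```text
clock: 9.53
eef_pos: [532.9, -138.1, 89.3]
tool_rot: [-3.141, -0.005, 2.878]
force: [-12.0, 3.3, 47.3]
width: -0.1
clock: 10.12
eef_pos: [533.7, -138.0, 181.5]
tool_rot: [-3.142, -0.001, 2.878]
force: [0.0, -0.4, -1.0]
width: -0.1
green top [ 527.16610555 -130.89107907   96.58587715]
bushing [349. 139.  21.  26.]
chuck [447. 158.  22.  14.]
toolholder [420. 304.  42.  50.]
mains [390. 193.  33.  40.]
fan [295. 168.  35.  40.]
```

View pics/w8.png

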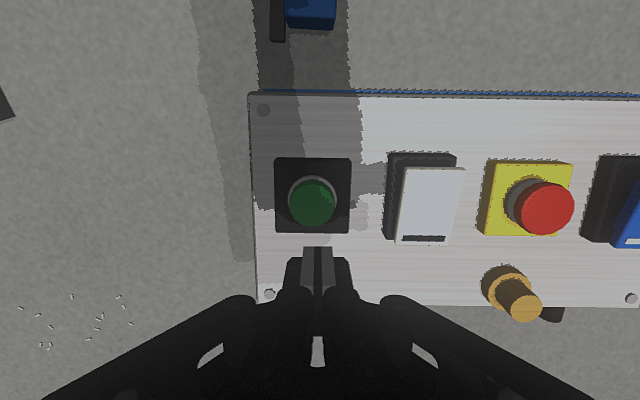

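Green (312,202) is back out, at z = 96.6. I'll check the mains slope once more and hand in.

```bash
python3 -c "
from h import *
im=ctrl.get_image('wrist');tilt(im,(434,175),(425,228)); print(ctrl.read_state()['clock'])
s=ctrl.get_image('scene')
for q in('chuck','bushing'): 
  for a in ctrl.search_frame(q,s)[:1]: print(q,np.round(a['extent']))
print(ctrl.finish_job())"
```

```text
near [529.1 -54.8 104. ] far [570.  -65.2  95.3] slope up to far -0.205
10.5167
chuck [250. 150.  24.  22.]
bushing [262. 219.  20.  24.]
the job is handed in; nothing more can be done
None
```

I pressed the white mains rocker, then the blue fan rocker, then the green start button with the closed fingertips, and handed the job in at about 10.5 s. `finish_job()` reports no verdict.

- **Rockers:** measured from depth, both slope down to the striped end, mains by 0.205 rad and fan by 0.196 rad. Fully on would be about 0.2. I checked the mains again just before handing in and the fan right after pressing it.
- **Start button:** the fingertips reached about 89 mm, at or below the fully-in height of 90 mm. Afterwards its top read 96.6 mm, so it is out again.
- **Red button:** I never went near it, and in the last picture it looks out.
- **Loose parts:** the bushing, chuck and tool holder showed where they started, within a few pixels. In the last top view the arm partly hid the chuck, but the scene camera agreed for both the chuck and the bushing.
- **Forces:** the highest force reading was about 82 N, against the 120 N limit. The arm ended clear of everything, with about 1 N on the tool.

One check disagreed early on. I reused pixel positions from a wrist picture taken while the arm was still settling, which put points about 13 mm off. I retook the picture with the arm still before pressing anything, and it agreed with the console fit to about 2 mm.

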